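# Clamp a plaster bust with the star wheel

## Task

Stand the little plaster bust upright on the bed of the bench clamp, between the open jaws, its sides square to them, and let go of it. Then push the star wheel round clockwise (seen from above), spoke after spoke, with the side of the gripper until the jaw holds the bust firmly: stop once a spoke pushes back with about 11 N (it runs free at about 5 N). Plaster cracks, so be gentle; touch the jaw only through the wheel, and leave the other things on the bench where they are.

Things in the scene. Friction and masses are not known exactly. Their poses are not given: they have to be found in the camera images.
- bust_mid (a point): centre (half-way up, 37.5 mm above the underside) of the loose white plaster bust, upright. Square-edged base 50 mm along its x, 40 mm along its y, 45 mm high; small shoulders and round head on top (under 36 mm across), 75 mm high in all. About 0.2 kg. Grasp the base across its 50 mm (its x). It is clamped across its 40 mm (its y); either way round will do
- bust: the same bust; origin at the centre of its underside
- clamp: the grey bench clamp, bolted down, 300 mm long along its y; origin on the bench. In its frame: the bed on which the bust stands is level, top at z = 30 mm, x from -35 to 35 mm. The star wheel's housing fills y -155 to -65 mm, 90 mm wide, top at z = 85 mm, with a collar 44 mm across up to 97 mm. The bust belongs at x = 0 between the moving jaw and the fixed jaw's packing
- fixed_jaw (a point): middle of the fixed jaw's bare grey face (clamp frame: x 0, y 99, z 52.5 mm); the jaw is 50 mm wide, top at z = 80 mm. It carries plywood packing, 56 mm wide, whose face stands 10 to 20 mm nearer the moving jaw than this point: its thickness is not measured
- jaw_face (a point): centre of the clamping face of the moving jaw, a block on the bed with a sprung plywood facing (it gives about 1 mm for 15 N), 50 mm wide, 38 mm thick in all, top 46 mm above the bed. It slides along the clamp's +y towards the fixed jaw, 10 mm for each radian of the wheel. The gap to the packing is 54 to 77 mm at the start
- jaw: the same moving jaw; origin at the foot of its face, on the bed
- wheel: steel star wheel lying flat on an upright axis, 122 mm above the bench. Origin at the hub's centre, level with the middles of the spokes, z up; hub 40 mm across, top 12 mm higher. Five plain level spokes, 10 mm thick, at 0, 72, 144, 216 and 288 degrees from its x axis. Beyond the collar 30 mm below the spokes are free. Clockwise from above closes the jaw; it stays where it is left
- spoke (a point): centre of the 18 mm black ball that ends the spoke on the wheel's x axis, 68 mm from the wheel's axis; the other four are alike. About 5 N at 50 mm from the axis turns the wheel while the jaw runs free. When the jaw bites the push rises smoothly: under 7.5 N the grip is still too weak, 9 to 15 N is firm, from 18 N the plaster cracks
- tape: bystander: a roll of paper tape lying flat, 90 mm across, 24 mm high; origin under its centre
- sander: bystander: a cork sanding block, 100 x 60 x 34 mm; origin under its centre
- filler: bystander: a can, 72 mm across, 85 mm high; origin under its centre
- brush: bystander: a brush lying on the bench; origin under its middle
Not all that is in view belongs to the job. What is shaped like the bust but purple is not meant.

How it is judged:
By the outcome, as a careful person would: the job done as asked, in the order asked, and still so for the second after the job is handed in, with the robot touching nothing.
It also fails if it takes over 72 s, if anything falls off the work surface, if the arm or the gripper's body presses on something with over 40 N, if the wrist force passes 120 N, or if a joint passes its speed limit or range.

## Robot

A 7-joint arm with a two-finger parallel gripper is mounted at the origin on the work surface. World frame = base frame: x ahead of the robot, y to its left, z up, the work surface at z = 0. Lengths are in m, angles in rad, forces in N, time in s.
With the tool pointing down it reaches from about 0.375 to 0.925 m from the base axis. Payload 3.1 kg.
Tool frame: the origin (TCP) lies between the finger pads; the fingertips stand 19 mm ahead of it and the grasp point (between the pads) is the TCP; z points along the fingers, y is the direction in which the jaws open and shut (so a half turn about z gives the same grasp; the last joint's range is limited). The gripper opens to 85 mm and grips with 20 to 120 N. Pads are 22 mm wide; open, the fingers measure 114 mm over their backs; the gripper's body (76 mm by 85 mm) begins 54 mm behind the grasp point. The pads swing forward as they close: fully open they stand 13 mm farther back than shut.
Start: joints at [-1.427, 0.383, 0.044, 1.598, -0.018, 1.161, -0.05], TCP at [0.156, 0.631, 0.25] pointing down, gripper open.
Joint ranges: [-2.61, 2.61], [-0.41, 2.15], [-1.48, 1.57], [0, 2.5], [-1.57, 4.71], [0.05, 1.97], [-2.85, 2.85]. Speed limits (rad/s): [2.79, 2.79, 3.14, 3.14, 3.14, 3.14, 3.14].

## Interface

Orientations are given as a unit quaternion [x, y, z, w].
In Python, from bench import move_ptp, movel, move_j, move_gripper, pause, inverse_kinematics, read_camera, camera_params, MotionError, sign_off, look_for, tip_of, read_time_s, read_qpos, read_joint_vel, read_effort, read_eef_pos, read_tcp_rot, read_ft_force, read_ft_torque, read_finger_gap gives the robot as it stands. Calls block until the motion is done:
- move_ptp(position, orientation): joint-space move of the TCP to a pose.
- movel(position, orientation=None, speed=0.15): straight line of the TCP; orientation=None keeps the orientation; speed is the mean speed in m/s.
- move_j(angles): joint-space move.
- move_gripper(opening, effort=None): finger opening in m; effort is the grip in N (None keeps the last); returns when the fingers have stopped.
- pause(seconds).
- inverse_kinematics(position, orientation): joint angles nearest the present ones, or None.
- read_camera(name): name is "scene" or "top"; returns the picture (384x512x3 uint8, red, green, blue); there is no depth.
- camera_params(name): a dict with "K" (3x3 intrinsics, pixels), "camera_from_world" (4x4, takes a point from world to camera coordinates). Camera axes: x right, y down, z forward; pixel columns grow to the right and rows downward; lengths in m; the calibration is good to about 2 mm. A picture is of the moment at which its call begins. camera_params takes no time and is no camera call.
A pose or a line that the arm cannot do raises MotionError and nothing moves.
- sign_off(): hands the job in, once; it reports no verdict.
Trained networks look in the newest picture that a camera, given by its name, has taken for a name from the list of things; names that differ only in an ending like _2 or _b are one class to them, and where a whole thing is asked for, a point or a joint stands for the part that bears it (a point fixed in the world has none). Each returns a list of dicts, best first, with "confidence" (0 to 1); they miss things now and then, are a little off and sometimes report something else, mostly with a low value. They report only what shows in the picture. A call takes as long as a camera call. They do not tell look-alikes from the thing itself.
- look_for(camera, name): "at" ([column, row] in pixels, amid what is visible of it).
- tip_of(camera, name): "at" ([column, row] in pixels: a listed point, or the origin of a listed thing).
Readings, each from a call of its own:
- read_time_s(): time.
- read_qpos(): joint angles.
- read_joint_vel(): joint speeds.
- read_effort(): joint torques, N m.
- read_eef_pos(): TCP position.
- read_tcp_rot(): TCP orientation.
- read_ft_force(): force on the tool from outside, world axes, zero at the start.
- read_ft_torque(): the same for the moment, N m.
- read_finger_gap(): finger opening in m.
Only numpy, scipy, OpenCV 4.12 (cv2) and the standard library are available. Lean on these libraries where they do the work, as an engineer would, in place of code of your own. Each camera call takes 0.05 s, during which the arm holds its last target. There are 200 camera calls.

## Working session

There is one attempt and no reset: what is moved stays moved. The work goes in short steps, each a Python script; the robot and the scene stay as the last script left them, time stands still between calls to the robot, and variables do not carry over. Pictures are saved under pics/ and viewed, about 8 in all and at most 12, crops included, and the job is handed in when it is done.

```bash
mkdir -p pics; ls; cat > h.py <<'E'
import numpy as np, cv2
from bench import *
def snap(cam,fn=None,crop=None,s=1):
    im=read_camera(cam)
    if fn:
        o=im[:,:,::-1]
        if crop: o=o[crop[1]:crop[3],crop[0]:crop[2]]
        cv2.imwrite('pics/'+fn,cv2.resize(o,None,fx=s,fy=s,interpolation=cv2.INTER_CUBIC))
    return im
def ray(cam,px):
    p=camera_params(cam);K=np.array(p["K"]);T=np.array(p["camera_from_world"])
    R,t=T[:3,:3],T[:3,3]
    return -R.T@t, R.T@np.linalg.solve(K,[px[0],px[1],1])
def atz(cam,px,z):
    o,d=ray(cam,px); return o+d*(z-o[2])/d[2]
def proj(cam,X):
    p=camera_params(cam);K=np.array(p["K"]);T=np.array(p["camera_from_world"])
    c=T[:3,:3]@np.array(X)+T[:3,3]; u=K@c; return u[:2]/u[2]
def down(yaw): # tool z down, tool y axis along world angle yaw
    from scipy.spatial.transform import Rotation as R
    y=np.array([np.cos(yaw),np.sin(yaw),0]);z=np.array([0,0,-1.]);x=np.cross(y,z)
    return R.from_matrix(np.c_[x,y,z]).as_quat()
E
python3 - <<'E'
from h import *
a=snap('scene','s0.png',s=1.5);b=snap('top','t0.png',s=1.5)
for c in('top','scene'):
    print(c,ray(c,(256,192)))
    for n,z in(('bust_mid',.0375),('bust',0),('fixed_jaw',.0525),('jaw_face',.053),('wheel',.122),('spoke',.122),('clamp',0),('jaw',.03)):
        print(n,[(np.round(d['at'],1).tolist(),round(d['confidence'],2),np.round(atz(c,d['at'],z)[:2],4).tolist()) for d in tip_of(c,n)[:3]])
print(read_tcp_rot(),read_time_s())
E
```

```text
pics
top (array([0.41698031, 0.00329394, 1.26173157]), array([ 0.15417387, -0.01691553, -0.98815793]))
bust_mid [([169.5, 239.8], 0.78, [0.4562, 0.2581]), ([143.2, 248.3], 0.71, [0.43, 0.3405]), ([107.9, 260.5], 0.58, [0.3928, 0.45])]
bust [([145.9, 249.6], 0.77, [0.4262, 0.3419]), ([114.6, 259.0], 0.72, [0.3967, 0.4423]), ([174.3, 236.1], 0.56, [0.4693, 0.2506])]
fixed_jaw [([216.5, 191.7], 0.76, [0.6074, 0.109])]
jaw_face [([242.3, 198.7], 0.63, [0.5842, 0.0265])]
wheel [([278.2, 202.7], 0.69, [0.5619, -0.0826])]
spoke [([295.8, 186.8], 0.59, [0.61, -0.1367])]
clamp [([248.0, 201.4], 0.8, [0.5824, 0.0086])]
jaw [([243.2, 199.0], 0.61, [0.5864, 0.024]), ([240.6, 200.0], 0.52, [0.5832, 0.0325])]
scene (array([1.43912101, 0.5437149 , 1.30526364]), array([-0.52557906, -0.33892749, -0.7804415 ]))
bust_mid [([408.2, 210.1], 0.88, [0.3918, 0.4429]), ([377.3, 204.4], 0.82, [0.4226, 0.3505]), ([349.3, 201.1], 0.71, [0.458, 0.2685])]
bust [([405.3, 218.0], 0.68, [0.3959, 0.4437]), ([217.8, 164.7], 0.67, [0.5271, -0.2035]), ([345.3, 207.1], 0.56, [0.4585, 0.26])]
fixed_jaw [([286.2, 212.1], 0.62, [0.6136, 0.123])]
jaw_face [([265.2, 192.5], 0.45, [0.5818, 0.0262])]
wheel [([236.3, 159.4], 0.92, [0.5619, -0.0962])]
spoke [([221.0, 163.6], 0.76, [0.603, -0.1277])]
clamp [([261.5, 201.6], 0.63, [0.585, 0.0142]), ([378.4, 206.1], 0.27, [0.3972, 0.3506])]
jaw [([266.9, 198.1], 0.68, [0.5831, 0.0337]), ([262.7, 193.0], 0.62, [0.5722, 0.0108])]
[ 1.20562073e-01  9.92705790e-01  1.30135084e-05 -5.68224824e-06] 0.9
```

View pics/t0.png

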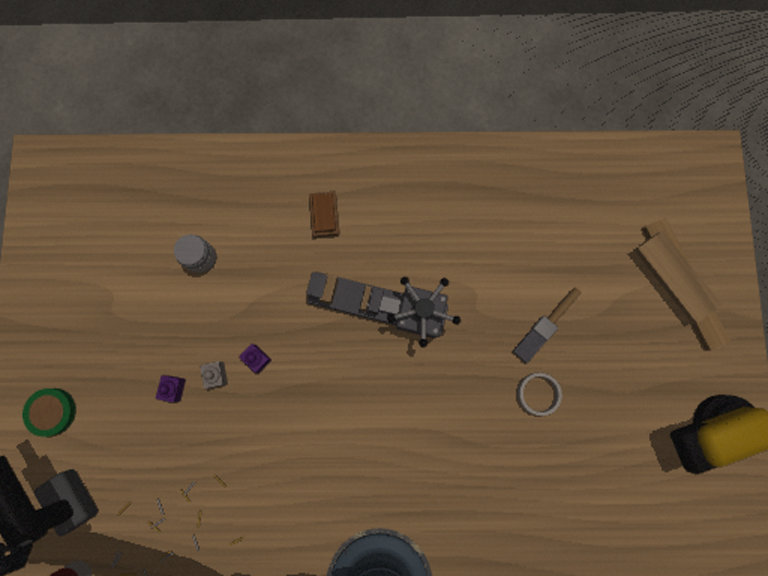

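View pics/s0.png

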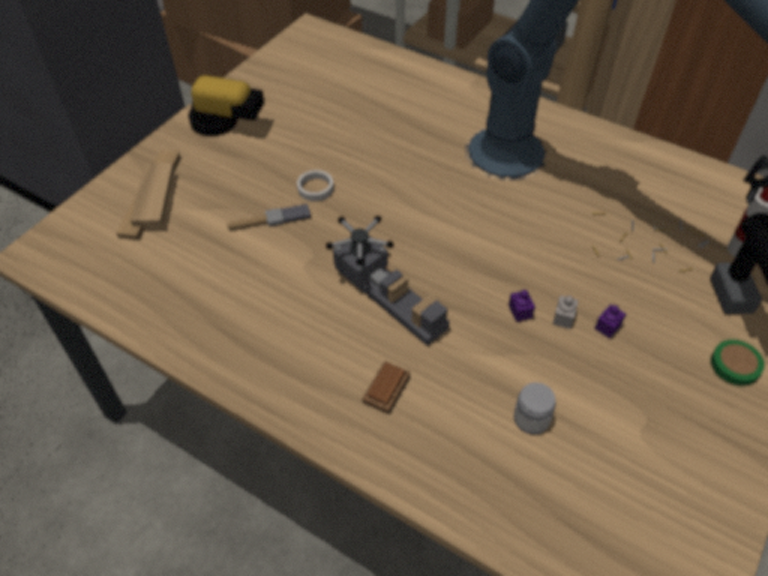

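Top view: the white bust is at about (141,250), with purple look-alikes at (113,259) and (170,239). The clamp runs from (211,192) to the wheel at (283,205). Next I measure the bust's yaw, the clamp axis and the wheel spokes.

```bash
python3 - <<'E'
from h import *
a=cv2.imread('pics/t0.png')  # for nothing but size
b=snap('top');s=snap('scene')
cr=lambda im,x,y,w,h,k:cv2.resize(im[y:y+h,x:x+w,::-1],None,fx=k,fy=k,interpolation=cv2.INTER_CUBIC)
top=cr(b,196,172,120,66,6.5); 
l=cr(b,124,234,36,32,10); r=cr(s,212,135,92,100,3.2)
W=780;o=np.zeros((330+180,W,3),np.uint8)
cv2.imwrite('pics/c1.png',top)
o=np.zeros((330,700,3),np.uint8);o[:320,:360]=l;o[:320,370:370+r.shape[1]]=r[:320]
cv2.imwrite('pics/c2.png',o)
g=b[234:266,124:160].astype(int)
hsv=cv2.cvtColor(b,cv2.COLOR_RGB2HSV)
m=((hsv[...,1]<60)&(hsv[...,2]>85)).astype(np.uint8);mm=np.zeros_like(m);mm[234:266,124:160]=m[234:266,124:160]
c=max(cv2.findContours(mm,0,2)[0],key=cv2.contourArea)
w=np.array([atz('top',p[0],.045)[:2] for p in c]).astype(np.float32)
print('bust rect',cv2.minAreaRect(w*1000))
# wheel balls: dark pixels, mapped to z=.122 plane
for cam in('top','scene'):
    print(cam,[ (np.round(d['at'],1),np.round(atz(cam,d['at'],.122)[:2],4),d['confidence']) for d in tip_of(cam,'wheel')[:1]],[(np.round(d['at'],1),np.round(atz(cam,d['at'],.122)[:2],4)) for d in look_for(cam,'spoke')])
E
```

```text
bust rect ((426.3477783203125, 346.82550048828125), (47.90067672729492, 37.835052490234375), 13.594369888305664)
top [(array([280.2, 203.7]), array([ 0.5588, -0.0885]), 0.95)] [(array([283.9, 208.2]), array([ 0.5452, -0.0993]))]
scene [(array([235.9, 158.7]), array([ 0.56 , -0.099]), 0.93)] [(array([241.3, 157.8]), array([ 0.5475, -0.0863]))]
```

View pics/c1.png

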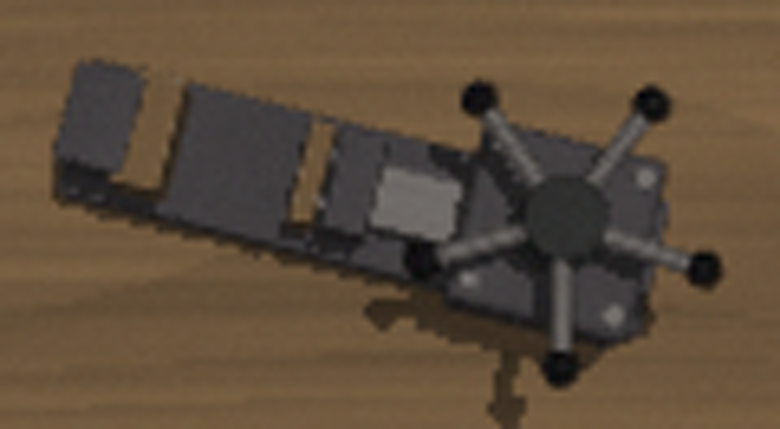

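View pics/c2.png

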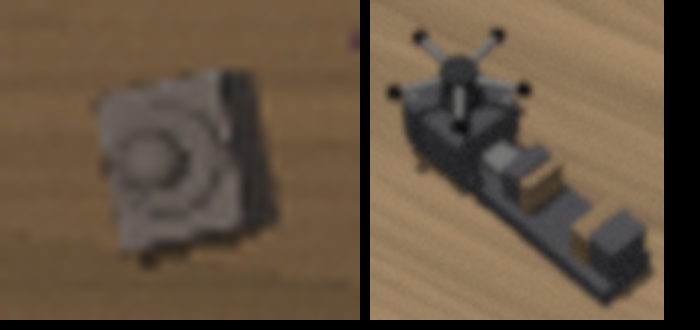

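```bash
python3 - <<'E'
from h import *
t=lambda x,y:((x+.5)/6.5-.5+196,(y+.5)/6.5-.5+172)
s=lambda x,y:((x-370+.5)/3.2-.5+212,(y+.5)/3.2-.5+135)
def wheel(P):
    P=np.array(P)[:,:2];c=P.mean(0);d=P-c
    return c,np.hypot(*d.T),np.degrees(np.arctan2(d[:,1],d[:,0]))
for cam,L in(('top',[t(480,98),t(652,103),t(706,269),t(561,369),t(425,258)]),('scene',[s(420,37),s(498,35),s(394,92),s(523,90),s(460,127)])):
    c,r,a=wheel([atz(cam,p,.122) for p in L]);print(cam,c.round(4),r.round(4),a.round(1),(a%72).round(1))
print('hub',atz('top',t(567,217),.134))
for n,p,z in(('pack',(185,85),.08),('pack',(163,195),.08),('fac',(310,122),.076),('fac',(290,222),.076),('jawback',(385,150),.076),('bedtop edge',(190,85),.03),('bed',(470,150),.03),('fixed outer',(80,62),.08),('fixed outer',(57,157),.08)):
    print(n,atz('top',t(*p),z)[:2].round(4))
b=lambda x,y:((x+.5)/10-.5+124,(y+.5)/10-.5+234)
print([atz('top',b(*p),.045)[:2].round(4) for p in((98,100),(217,70),(243,225),(120,252))])
E
```

```text
top [ 0.5542 -0.0952] [0.0684 0.0681 0.0686 0.0691 0.0671] [  34.   -37.7 -110.2  177.4  105.4] [34.  34.3 33.8 33.4 33.4]
scene [ 0.5523 -0.0902] [0.0682 0.0688 0.0683 0.0676 0.0687] [-110.3  177.6  -38.9  105.    34.3] [33.7 33.6 33.1 33.  34.3]
hub [ 0.55352686 -0.09520289  0.134     ]
pack [0.6253 0.0831]
pack [0.5718 0.0934]
fac [0.6075 0.0229]
fac [0.5589 0.0327]
jawback [ 0.5936 -0.0132]
bedtop edge [0.6341 0.084 ]
bed [ 0.6002 -0.0564]
fixed outer [0.6369 0.134 ]
fixed outer [0.5906 0.1445]
[array([0.4449, 0.3701]), array([0.4541, 0.333 ]), array([0.4059, 0.3229]), array([0.3978, 0.3611])]
```

```bash
cat >> h.py <<'E'
W=np.array([.5535,-.0935]); CU=np.radians(76.3)
E
python3 - <<'E'
from h import *
B=np.array([.4260,.3468]);q0=np.array(read_qpos())
T=W+.160*np.array([np.cos(CU),np.sin(CU)])
best=None
for k in(0,np.pi):
    a=inverse_kinematics([*B,.15],down(np.radians(12.5)+k));c=inverse_kinematics([*T,.15],down(CU-np.pi/2+k))
    print(k,np.round(a,2) if a is not None else a,np.round(c,2) if c is not None else c)
    if a is None or c is None: continue
    m=abs(np.array(a)-q0).max()
    if best is None or m<best[0]: best=(m,k)
k=best[1];qb=down(np.radians(12.5)+k);qc=down(CU-np.pi/2+k)
print('T',T)
move_ptp([*B,.15],qb);movel([*B,.03],speed=.12)
print('F',np.round(read_ft_force(),1),read_time_s())
move_gripper(.03,effort=30)
print('gap',read_finger_gap(),np.round(read_eef_pos(),4),np.round(read_ft_force(),1))
movel([*B,.17],speed=.2)
print('gap',read_finger_gap(),np.round(read_ft_force(),1))
move_ptp([*T,.17],qc);print(read_time_s(),np.round(read_ft_force(),1))
b=snap('top','g.png',(180,160,320,240),5)
E
```

```text
0 [-1.1   0.32  0.4   1.94 -0.16  0.9  -0.4 ] [-0.73  0.46  0.69  1.85 -0.36  0.96 -0.12]
3.141592653589793 [-0.7   0.31 -0.06  1.93  0.03  0.9   2.58] [ 0.73  0.77 -1.25  1.78  0.79  1.2   2.15]
T [0.5913941  0.06194786]
F [0.4 0.2 0.3] 3.85
gap 0.04960324857614611 [0.4266 0.3473 0.0307] [ 0.1 -0.1  2.6]
gap 0.04951637478943531 [-0.4 -0.7 -2. ]
6.375 [-0.4  0.6 -2.5]
```

View pics/g.png

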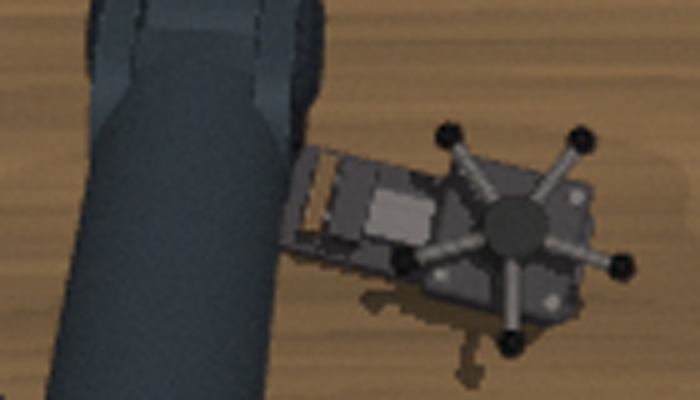

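The arm hides the grip from above; the finger gap is 49.5 mm and the force reading shows about 2 N of weight, so the bust is held. I'll check from the scene camera before lowering it.

```bash
python3 - <<'E'
from h import *
p=np.array(read_eef_pos());print(p.round(4),[(np.round(d['at'],1),round(d['confidence'],2)) for n in('bust_mid',) for d in (snap('scene'),tip_of('scene',n))[1]])
T=[.5914,.0619]
movel([*T,.115],speed=.15)
b=snap('scene','g2.png',(212,125,322,235),5)
print(proj('scene',[*T,.085]),np.round(read_eef_pos(),4))
E
```

```text
[0.5907 0.0654 0.1695] [(array([347.8, 201.2]), 0.8), (array([275.8, 174.4]), 0.76), (array([409.6, 210.6]), 0.67), (array([219.5, 162.8]), 0.6)]
[273.33252034 192.85244987] [0.5922 0.062  0.1158]
```

View pics/g2.png

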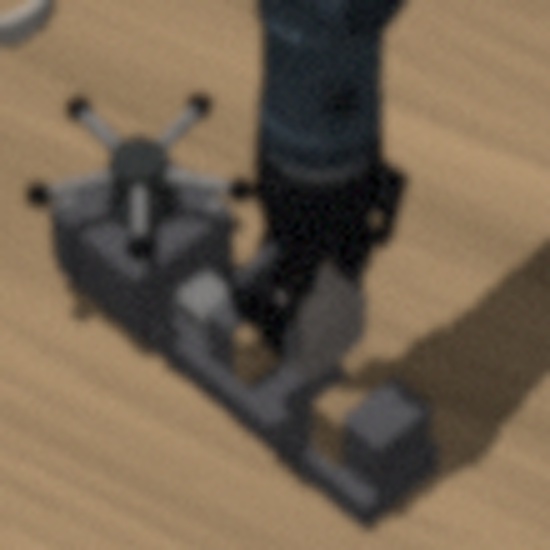

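```bash
python3 - <<'E'
from h import *
print('mid est',atz('scene',(275.8,174.4),.1765),'vs tcp .5907 .0654')
T=[.5914,.0619]
f0=np.array(read_ft_force())
movel([*T,.066],speed=.1);print(np.round(np.array(read_ft_force())-f0,1),np.round(read_eef_pos(),4))
for z in np.arange(.0645,.0565,-.0015):
    movel([*T,z],speed=.03);f=np.array(read_ft_force())-f0
    print(round(z,4),f.round(1),np.round(read_eef_pos(),4))
    if f[2]>3: break
move_gripper(.072);print(np.round(read_ft_force(),1),read_finger_gap(),read_time_s())
movel([*T,.2],speed=.2)
X=W+.05*np.array([-1,-1]);
move_ptp([.47,-.25,.24],read_tcp_rot())
print(read_time_s())
b=snap('top');s=snap('scene')
t=cv2.resize(b[172:238,196:316,::-1],None,fx=5,fy=5,interpolation=2);r=cv2.resize(s[135:235,212:312,::-1],None,fx=4,fy=4,interpolation=2)
o=np.zeros((600,600+0,3),np.uint8);
r=r[:,:];o=np.zeros((600,800,3),np.uint8);o[:330,:600]=t
r=cv2.resize(s[165:230,240:310,::-1],None,fx=4,fy=4,interpolation=2);o[335:595,:280]=r
cv2.imwrite('pics/p.png',o)
E
```

```text
mid est [0.59031269 0.06779354 0.1765    ] vs tcp .5907 .0654
[-0.4 -0.4 -1.2] [0.5916 0.0617 0.0659]
0.0645 [-1.8 -0.2 -1.7] [0.5919 0.0619 0.0651]
0.063 [-1.1 -0.1 -1.1] [0.5914 0.062  0.063 ]
0.0615 [-1.1  0.1 -0.5] [0.5912 0.0619 0.0613]
0.06 [-4.  -0.3  4.1] [0.5918 0.0619 0.0608]
[-0.1 -0.4 -0.2] 0.0719963124201917 9.0833
11.2083
```

View pics/p.png

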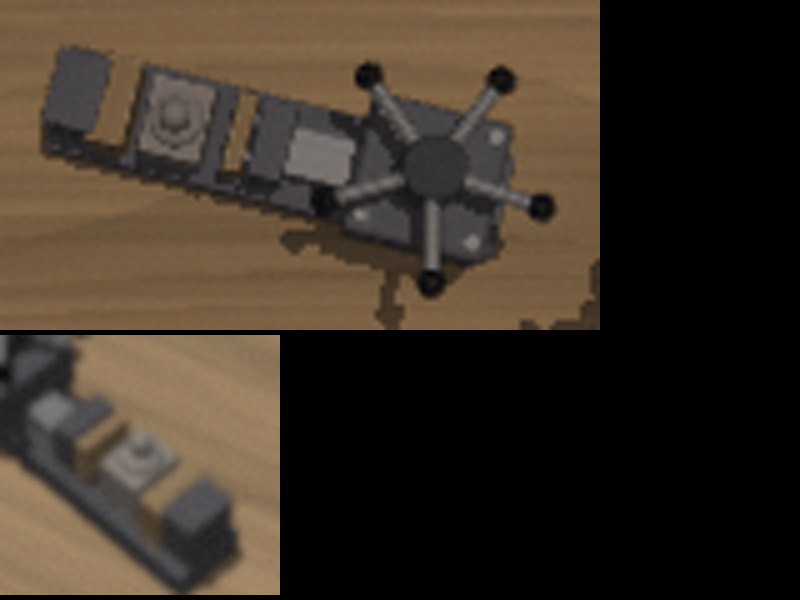

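The bust stands square and centred between the jaws: bust top at about (176,115) in the crop, with a clear gap to both facings. Next I push the wheel with the closed gripper, on the spoke at about 34°.

```bash
cat >> h.py <<'E'
TILT=np.radians(8);Z=.123
def pose(phi,z=Z,r=.038,off=.018):
    er=np.array([np.cos(phi),np.sin(phi)]);et=np.array([-er[1],er[0]])
    return [*(W+r*er+off*et),z],down(phi-TILT)
def ft(phi,f0):
    f=np.array(read_ft_force())-f0;er=np.array([np.cos(phi),np.sin(phi)]);et=np.array([-er[1],er[0]])
    return f[:2]@et,f[:2]@er,f[2]
def enter(deg):
    phi=np.radians(deg);p,q=pose(phi,.19);move_ptp(p,q);p,q=pose(phi);movel(p,q,speed=.12);pause(.1)
    f0=np.mean([read_ft_force() for _ in range(4)],0);print('in',np.round(f0,1),np.round(read_eef_pos(),4),round(read_time_s(),2));return f0
def stroke(d0,d1,step,stop,f0,speed=.06):
    d=d0;out=[]
    while d>d1:
        d-=step;phi=np.radians(d);p,q=pose(phi);movel(p,q,speed=speed)
        f=ft(phi,f0);out.append((round(d,1),*np.round(f,1).tolist()))
        if f[0]>stop or abs(f[2])>15: break
    print(out,round(read_time_s(),2));return d
E
python3 - <<'E'
from h import *
qs=[inverse_kinematics(*pose(np.radians(d))) for d in(44,0,-45)];print([None if q is None else np.round(q,2) for q in qs])
move_gripper(0.0,effort=40)
f0=enter(44)
np.save('f0.npy',f0)
d=stroke(44,-30,3,8.,f0)
E
```

```text
[array([-0.45,  0.43,  0.57,  1.92, -0.3 ,  0.88,  0.9 ]), array([-0.49,  0.51,  0.69,  1.86, -0.4 ,  0.92,  0.24]), array([-0.52,  0.56,  0.81,  1.85, -0.5 ,  0.95, -0.41])]
in [ 0.1  0.  -0.5] [ 0.5693 -0.0545  0.1241] 13.69
[(41, -0.1, 0.0, 1.0), (38, -0.2, 0.2, 0.4), (35, -0.2, -0.2, 1.6), (32, 1.7, -0.5, 0.7), (29, 4.2, -1.2, 3.9), (26, 4.7, -1.5, 3.0), (23, 5.4, -2.9, 4.0), (20, 4.8, -2.6, 3.2), (17, 4.7, -1.9, 2.6), (14, 4.8, -2.0, 2.0), (11, 5.3, -2.4, 2.7), (8, 4.3, -2.5, 1.8), (5, 5.0, -3.0, 2.5), (2, 4.8, -3.8, 2.3), (-1, 4.8, -3.4, 2.9), (-4, 4.8, -4.4, 2.6), (-7, 5.5, -3.2, 2.2), (-10, 5.1, -3.3, 2.0), (-13, 4.4, -3.2, 1.7), (-16, 4.3, -4.4, 1.4), (-19, 4.7, -4.0, 2.8), (-22, 4.2, -3.6, 1.5), (-25, 4.1, -4.2, 2.4), (-28, 5.9, -4.6, 1.7), (-31, 4.1, -3.6, 1.0)] 19.94
```

```bash
sed -i 's/r=.038/r=.0365/' h.py; python3 - <<'E'
from h import *
p,q=pose(np.radians(-22));movel(p,q,speed=.1);p[2]=.19;movel(p,q,speed=.15)
f0=enter(51);np.save('f0.npy',f0)
d=stroke(51,-30,3,6.6,f0)
E
```

```text
in [-0.5  0.6 -0.5] [ 0.5635 -0.054   0.124 ] 22.65
[(48, 0.0, -0.5, 0.8), (45, 1.7, 0.1, 2.2), (42, 4.7, -0.3, 3.7), (39, 4.8, -0.5, 3.6), (36, 4.8, -0.8, 4.0), (33, 4.5, -1.8, 3.7), (30, 4.7, -0.1, 3.4), (27, 4.7, -1.2, 4.0), (24, 4.5, -1.5, 3.7), (21, 4.5, -1.0, 3.6), (18, 4.4, -1.1, 4.3), (15, 4.3, -1.3, 4.7), (12, 4.2, -2.2, 3.8), (9, 4.0, -2.2, 3.0), (6, 3.9, -2.4, 4.5), (3, 3.7, -2.1, 4.1), (0, 4.2, -2.2, 3.1), (-3, 4.8, -3.5, 2.2), (-6, 4.9, -2.3, 2.9), (-9, 4.6, -2.6, 3.4), (-12, 4.6, -2.4, 2.9), (-15, 3.7, -2.4, 2.8), (-18, 4.9, -2.9, 2.3), (-21, 4.6, -3.2, 2.4), (-24, 4.9, -2.0, 2.7), (-27, 5.4, -2.7, 1.9), (-30, 4.6, -3.1, 2.0)] 29.4
```

```bash
python3 - <<'E'
from h import *
p,q=pose(np.radians(-21));movel(p,q,speed=.1);p[2]=.19;movel(p,q,speed=.15)
f0=enter(51);np.save('f0.npy',f0);snap('top','j.png',(196,172,316,238),5)
d=stroke(51,42,3,6.6,f0)
d=stroke(d,-20,2,6.6,f0)
pause(.2);print(d,[np.round(ft(np.radians(d),f0),1).tolist() for _ in range(4)])
E
```

```text
in [-0.3 -0.  -0.1] [ 0.5635 -0.054   0.1241] 32.09
[(48, 1.9, -0.5, 1.6), (45, 5.2, -0.8, 4.0), (42, 5.1, -1.2, 4.1)] 32.89
[(40, 5.8, -1.0, 3.7), (38, 5.1, -0.6, 4.1), (36, 6.7, -1.1, 4.4)] 33.64
36 [[7.3, -1.6, 4.4], [7.3, -1.6, 4.4], [7.3, -1.6, 4.4], [7.3, -1.6, 4.4]]
```

View pics/j.png

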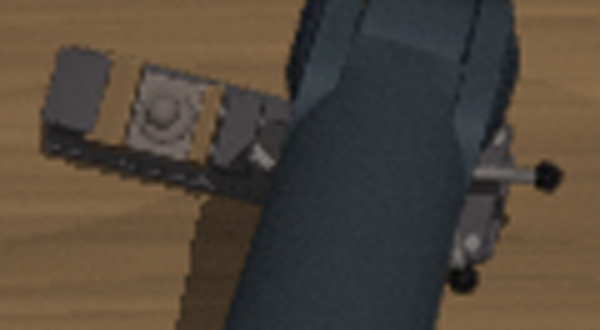

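The jaw has closed up on the bust (square, at about (165,110) in the crop) and the force is rising, so I continue in 1° steps.

```bash
python3 - <<'E'
from h import *
f0=np.load('f0.npy');d=36.
while d>0:
    d-=1;ph=np.radians(d);movel(*pose(ph),speed=.03)
    fs=[]
    for _ in range(3): pause(.06);fs.append(ft(ph,f0))
    f=np.mean(fs,0);print(d,f.round(1),np.max([x[0] for x in fs]).round(1))
    if f[0]>10.7 or d<18: break
print(read_time_s())
E
```

```text
35.0 [ 7.  -2.2  5.3] 7.4
34.0 [ 7.1 -2.5  5.6] 7.4
33.0 [ 7.8 -2.7  5.9] 8.3
32.0 [ 8.  -2.3  5.4] 8.4
31.0 [ 7.7 -2.5  6.4] 8.4
30.0 [ 8.4 -2.9  6. ] 8.8
29.0 [ 9.2 -2.6  6.2] 9.4
28.0 [ 8.6 -3.1  6. ] 9.0
27.0 [ 9.8 -2.9  7.2] 10.2
26.0 [10.3 -3.5  6.8] 10.4
25.0 [ 9.9 -4.   6.8] 10.3
24.0 [11.  -3.7  7.6] 11.8
38.9417
```

```bash
python3 - <<'E'
from h import *
p,q=pose(np.radians(32));movel(p,q,speed=.08);p[2]=.2;movel(p,q,speed=.15);print(np.round(read_ft_force(),1))
move_ptp([.45,-.27,.25],q)
b=snap('top');s=snap('scene');o=np.zeros((600,600,3),np.uint8);o[:330]=cv2.resize(b[172:238,196:316,::-1],None,fx=5,fy=5,interpolation=2)
o[335:595,:280]=cv2.resize(s[165:230,240:310,::-1],None,fx=4,fy=4,interpolation=2);cv2.imwrite('pics/e.png',o);print(read_time_s())
E
```

```text
[-0.8  0.2  0.2]
40.9833
```

View pics/e.png

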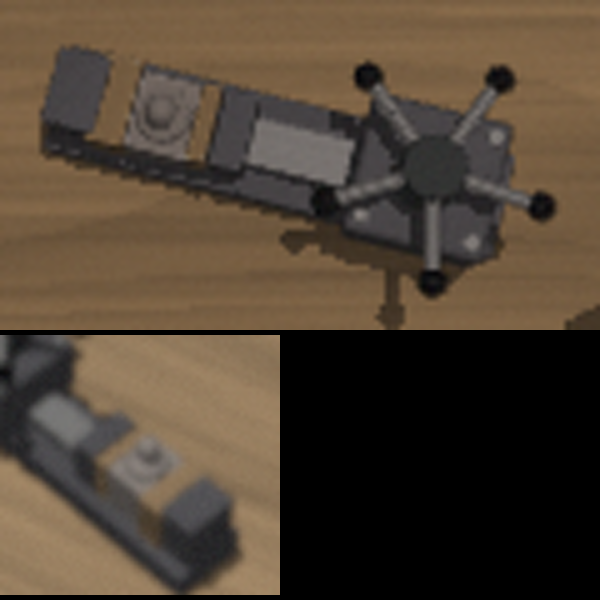

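The final picture shows the bust upright and square, with the jaw facing closed on it. The balls at (500,78) and (369,75) mean the wheel has turned about 144°. That fits my commanded strokes once I allow about 1°/N of arm flex, so the wheel didn't spring back. I'm handing in.

```bash
python3 - <<'E'
from h import *
sign_off();print('ok')
E
```

```text
the job is handed in; nothing more can be done
ok
```

The white bust is standing upright on the clamp bed, square between the jaws and clamped. I handed the job in at about 41 s of the 72 s allowed.

**Placing:** I gripped the base across its 50 mm (measured gap 49.5 mm), lowered it until it touched the bed at about 4 N, and let go.

**Clamping:** I turned the wheel clockwise in three spoke strokes with the side of the closed gripper. It ran free at about 4.5–5 N, then the push rose smoothly. I stopped at a mean of 11.0 N, with a highest reading of 11.8 N, then backed off and lifted clear.

**Last checks:**
- **Picture:** The bust is upright and square, with the jaw facing and packing closed on it and the gripper clear of everything. The force reading in free air was about zero.
- **Wheel angle:** My stroke commands add up to about 152°, but the picture shows about 144°. I put the difference down to the arm flexing under the push, not the wheel springing back. I did not push again to confirm it.
- **Sideways forces:** On the last push the spoke also loaded the gripper with about 7.6 N vertically and 3.7 N along the spoke. I took these as friction and left them out of the 11 N.
- **Other things on the bench:** I did not go near the tape, sander, filler, brush or purple look-alikes, but I took no final picture of them.

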